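# Power up, unlock and weigh a stone find on the bench scale

## Task

Weigh the stone pestle lying on the bench scale. With the closed fingertips, first press the raised end of the wide rocker on the power box fully down, then push the scale's lock slide all the way to the far end of its slot, away from the keys, then press the long bar key fully down and let it come up again. Nothing is to be picked up or shifted: leave the power box where it stands, and leave the other two keys, the narrow rocker, the pestle and the other finds and tools alone.

Things in the scene. Friction and masses are not known exactly. Their poses are not given: they have to be found in the camera images.
- scale: Grey bench scale, fixed, 290 (its x) x 280 (its y) mm, flat deck 60 mm above the table. Origin: centre of its underside; x runs from the key side (near the robot) to the pan side, y to the left, z up. The front 115 mm of the deck has a row of controls, all at x = -105 mm, from left to right: black lock slide, long bar key, small round key, small square key. A flat display lies behind the keys.
- scale_pan (a point): Centre of the top of the steel pan (170 x 260 mm) on the rear of the scale, 72 mm above the table; the pestle lies on it.
- weigh_key_top (a point): Centre of the top of the white long bar key at y = -20 mm on the scale; the key is 22 mm (scale x) x 60 mm (scale y), its top 74 mm above the table (14 above the deck) when up. Sinks with the key.
- weigh_key (a joint): Travel of the bar key in m: 0 up, 0.006 fully down. Spring return: about 1.5 N starts it, 5 N holds it fully down.
- lock_mid (a point): Middle of the black lock slide, an upright lug 24 mm (scale x) x 14 mm (scale y) x 22 mm tall, standing 2 to 24 mm above the deck (its middle is 73 mm above the table). It slides along the scale's +y (to the left, away from the keys). Between it and the bar key at least 50 mm of deck are free for the fingers.
- lock (a joint): Position of the lock slide in m: 0 locked (near the keys), 0.04 at the far, free end of its slot. It starts between 0 and 0.008 and stays where it is left; about 2 N moves it.
- power_box: Loose grey power box, about 1.8 kg, 110 (its x) x 140 (its y) x 48 mm high, left or right of the scale. Origin: centre of its underside; x away from the robot, y to the left, z up. On top are two white V-shaped rockers in black frames, wide (34 mm, at y = +32 mm) and narrow (16 mm, at y = -36 mm), each 56 mm long along x with its pivot line in the middle. Both have the far (+x) end raised.
- wide_rocker_pivot (a point): Point on the box, on the wide rocker's pivot line, in the middle of its width, at the crease of its top face, 55 mm above the table (7 mm above the box's top). Does not move with the rocker.
- wide_rocker_end (a point): Middle of the top edge of the wide rocker's raised end, 28 mm from the crease; 67 mm above the table when off, level with the pivot (55 mm above the table) when fully pressed. Moves with the rocker.
- wide_rocker (a joint): Tilt of the wide rocker in rad: 0 off (far half raised 25 degrees, near half level), 0.44 fully on (far half level). It starts between 0 and 0.05, stays where it is left; 4 to 7 N on the raised end moves it.
- narrow_rocker (a joint): Tilt of the narrow rocker, likewise; to be left off at 0.
- round_key (a joint): Travel in m (0.006 fully down) of the small round white key, 18 mm diameter, 14 mm above the deck, at y = -80 mm on the scale; not to be pressed.
- square_key (a joint): Travel in m (0.006 fully down) of the small square white key, 16 mm, 14 mm above the deck, at y = -115 mm on the scale; not to be pressed.
- pestle_mid (a point): Middle of the brown stone pestle, 125 mm long and up to 38 mm thick, lying on the scale's pan.
- bead: Pale stone bead, 40 mm across and 22 mm high, in a low card tray (130 x 140 x 30 mm, fixed) on the side of the scale opposite to the power box. Origin at its underside.
- jar: Amber jar, 40 mm diameter, 60 mm high, beyond the work on the right. Origin at its underside.
- stone_cone: Brown stone cone, 44 mm across, 58 mm high, beyond the work on the left. Origin at its underside.
- ruler: Wooden ruler, 300 x 28 x 5 mm, lying between the robot and the scale. Origin at the centre of its underside.
- brush: Brush, 170 mm long, lying flat at the far left.
Not all that is in view belongs to the job. Leave any red look-alike of the power_box alone.

How it is judged:
On the way, in this order (a step that is already met when the one before it is completed fails the run):
1. the wide rocker is pressed fully over (on) (value of joint wide_rocker above 0.36 rad and value of joint lock below 0.02 m), for 0.1 s.
2. the lock slide is pushed to its far, free end (value of joint wide_rocker above 0.36 rad and value of joint lock above 0.034 m), for 0.1 s.
3. the bar key is pressed fully down (all of step 2 and value of joint weigh_key above 0.0045 m), for 0.05 s.
At the end, for the whole second after the job is handed in: Wide rocker on (over 0.36 of 0.44 rad), lock slide free (over 34 of 40 mm), bar key pressed (over 4.5 of 6 mm) and up again; power box, finds and tools within 20 mm of their starts, narrow rocker off, other keys up (all of step 2 and value of joint each of weigh_key, round_key, square_key below 0.0015 m and value of joint narrow_rocker below 0.1 rad and distance of each of power_box, pestle_mid, bead, jar, stone_cone, ruler, brush from where it was at the start of the episode below 0.02 m and angle between power_box's own z axis and vertical below 0.05 rad); the robot touches nothing.
It fails at once if the lock slide is pushed before the power is on (value of joint lock above 0.02 m and value of joint wide_rocker below 0.33 rad).
It fails at once if the bar key is pressed before the lock is free (value of joint weigh_key above 0.003 m and value of joint lock below 0.032 m).
It fails at once if a wrong key or the narrow rocker is pressed (value of joint any of round_key, square_key above 0.003 m or value of joint narrow_rocker above 0.2 rad).
It fails at once if the power box is lifted, tipped or shifted (distance of power_box from where it was at the start of the episode above 0.025 m or angle between power_box's own z axis and vertical above 0.1 rad or height (world z) of power_box above 0.012 m).
It fails at once if the pestle, another find or a tool is lifted or shifted (distance of any of pestle_mid, bead, jar, stone_cone, ruler, brush from where it was at the start of the episode above 0.025 m).
It also fails if it takes over 51 s, if anything falls off the work surface, if the arm or the gripper's body presses on something with over 40 N, if the wrist force passes 120 N, or if a joint passes its speed limit or range.

## Robot

A 7-joint arm with a two-finger parallel gripper is mounted at the origin on the work surface. World frame = base frame: x ahead of the robot, y to its left, z up, the work surface at z = 0. Lengths are in m, angles in rad, forces in N, time in s.
With the tool pointing down it reaches from about 0.425 to 0.95 m from the base axis. Payload 16.7 kg.
Tool frame: the origin (TCP) lies at the very end of the fingers, on their centre line; the grasp point (between the pads) lies 19 mm behind it (robot.grasp_offset is the distance from the TCP to the grasp point, in m); z points along the fingers, y is the line along which they close (so a half turn about z gives the same grasp; the last joint's range is limited). The gripper opens to 94 mm and grips with 3 to 60 N. Pads are 16 mm wide; open, the fingers measure 119 mm over their backs; the gripper's body (75 mm by 177 mm) begins 78 mm behind the grasp point.
Start: joints at [0.955, 0.426, 0.074, 1.606, -0.034, 1.111, -0.067], TCP at [0.304, -0.603, 0.205] pointing down, gripper open.
Joint ranges: [-2.85, 2.85], [-0.5, 2.14], [-1.23, 1.37], [0.21, 2.46], [-1.02, 4.16], [0.16, 2.05], [-2.73, 2.73]. Speed limits (rad/s): [1.89, 1.89, 2.39, 2.39, 3.01, 3.01, 3.01].

## Interface

Orientations are given as a unit quaternion [w, x, y, z].
In Python, from plant import robot gives the robot as it stands. The module is installed in compiled form; this text tells all that it offers.
- The arm moves only by the tool drive_tool, never from a script. Its arguments are lists of equal length, an entry for each row: "linear": the shift along the tool's x, y, z normalised to -1 to 1, where 1 is 2.5 cm, a list of three; "delta_rot": the turn, a rotation vector about the tool's x, y, z normalised to -1 to 1, where 1 is 5 degrees, a list of three; "hand": the opening, from -1 (shut) to 1 (fully open). A call has 1 to 5 rows; each row shifts and turns the commanded pose from where the row before left it, along the tool's axes as they then stand; what a row does not reach is not made up. A row lasts 1/10 s, in which the tool goes at most 50 mm and 8.59 degrees, less where a joint would pass 70% of its speed; a pose out of reach is approached as far as the arm can. A call with a number of a shift or a turn outside -1 to 1 is refused whole. A call with a gripper value outside its range is refused whole. The fingers move at their own pace and stop on an object; the grip force is fixed at half the most. Time passes only in rows, so rows that do not move let the fingers close. It gives the time, the measured TCP pose, the force, the opening and the grip force at its end, in the units of the state.
- robot.sense(): the state, without advancing time (a new reading comes with each control period).
- robot.read_camera(name): name is "side" or "top" or "wrist"; returns (picture, depth): 400x640x3 uint8, blue, green, red; 400x640 float32, m along the optical axis (not along the pixel's ray), 0 where there is no reading.
- robot.camera_params(name): a dict with "vfov" (degrees; the focal length in pixels is half the picture's height over the tangent of half this angle, whatever the lens; pixels are square), "cx", "cy" (the principal point, pixels), "camera_from_world" (4x4, takes a point from world to camera coordinates); the wrist camera has in their place "tool_from_camera" (4x4, takes a point from camera to tool coordinates, whose origin is the TCP and whose axes are the flange's). Camera axes: x right, y up, looking along -z (the intrinsics and any distortion apply to the point x, -y, -z); pixel columns grow to the right and rows downward; lengths in m; the calibration is good to about 2 mm. A picture is of the moment at which its call begins: read the wrist's pose just before it. camera_params takes no time and is no camera call.
- robot.job_done(): hands the job in; it is judged then, once.
The state is a dict: "time": time; "qpos": joint angles; "qd": joint speeds; "tau": joint torques, N m; "position": TCP position; "eef_rot": TCP orientation; "wrist_force": force on the tool from outside, world axes, zero at the start; "ft_torque": the same for the moment, N m; "finger_gap": opening from 0.0 (shut) to 1.0 (fully open); "finger_force": force on a finger pad.
Only numpy, scipy, OpenCV 4.12 (cv2) and the standard library are available. Lean on these libraries where they do the work, as an engineer would, in place of code of your own. Each camera call takes 0.05 s, during which the arm holds its last target. There are 200 camera calls.

## Working session

There is one attempt and no reset: what is moved stays moved. The work goes in short steps, Python scripts to look and compute and a tool call to move; the robot and the scene stay as the last step left them, time stands still between calls to the robot, and variables do not carry over. Pictures are saved under pics/ and viewed, at most 10 in all, crops included, and the job is handed in when it is done.

Besides the shell and the picture viewer there is one more tool, called after "Emit:" as name(argument=value, ...), one argument or row to a line, values as JSON. drive_tool: Moves the arm, as the interface text tells. Scaled input: -1 to 1 covers 2.5 cm each way for a shift and 5 degrees each way for a turn. Its arguments: {"type":"object","properties":{"linear":{"type":"array"},"delta_rot":{"type":"array"},"hand":{"type":"array"}},"required":["linear","delta_rot","hand"]}

```bash
mkdir -p pics
cat > h.py <<'E'
import numpy as np,cv2
from plant import robot
def save(n,f):
    im,d=robot.read_camera(n); cv2.imwrite('pics/'+f+'.png',im); np.save('pics/'+f+'.npy',d); return im,d
def intr(n):
    p=robot.camera_params(n); return p,200/np.tan(np.radians(p['vfov'])/2)
E
python3 - <<'E'
from h import *
for n in('top','side'):
    im,d=save(n,n); p,f=intr(n); print(n,{k:(np.round(v,4).tolist() if hasattr(v,'shape') else v) for k,v in p.items()},f,(d>0).mean())
print(robot.camera_params('wrist')); print(robot.sense())
E
```

```text
top {'vfov': 54.49969417296238, 'cx': 318.94251716415664, 'cy': 198.30403276127373, 'camera_from_world': [[0.0274, -0.9996, 0.0076, 0.029], [0.9982, 0.0278, 0.054, -0.5422], [-0.0542, 0.0061, 0.9985, -1.0667], [0.0, 0.0, 0.0, 1.0]]} 388.32654184486836 0.99590625
side {'vfov': 56.09473596023449, 'cx': 322.69299485373966, 'cy': 207.69107430153312, 'camera_from_world': [[-0.9515, -0.3077, 0.0077, 0.562], [0.1646, -0.4874, 0.8575, -0.1288], [-0.2601, 0.8171, 0.5144, -1.2547], [0.0, 0.0, 0.0, 1.0]]} 375.3962634207545 0.995765625
{'vfov': 65.23782824354993, 'cx': 315.15915335628574, 'cy': 202.68173183999443, 'tool_from_camera': array([[-1.38955567e-04,  9.62163384e-01,  2.72473123e-01,
         7.91463641e-02],
       [ 9.99999935e-01,  4.29714231e-05,  3.58237272e-04,
         6.68141080e-04],
       [ 3.32974228e-04,  2.72473155e-01, -9.62163328e-01,
        -1.79166654e-01],
       [ 0.00000000e+00,  0.00000000e+00,  0.00000000e+00,
         1.00000000e+00]])}
{'time': 0.1, 'qpos': array([ 0.95449938,  0.42665559,  0.07386805,  1.60654188, -0.03410111,
        1.11080837, -0.06706021]), 'qd': array([-6.41272877e-05, -2.12781412e-03, -2.85701453e-04, -3.08745376e-03,
        5.98102487e-04,  2.95320159e-04,  1.57707003e-03]), 'tau': array([ 8.77921586e-03, -9.37461805e+01,  3.67753386e+00, -4.55036330e+01,
       -4.85032902e-02,  1.68265624e-02,  4.92774598e-05]), 'position': array([ 0.30355564, -0.60244456,  0.20485584]), 'eef_rot': array([-5.49749051e-04,  9.72886531e-01,  2.31282221e-01, -1.74389127e-04]), 'wrist_force': array([-0.75483719, -0.19119304,  0.05153379]), 'ft_torque': array([ 0.0147318 ,  0.03273019, -0.00421542]), 'finger_force': 0.0, 'finger_gap': 0.9988767551975786}
```

View pics/top.png

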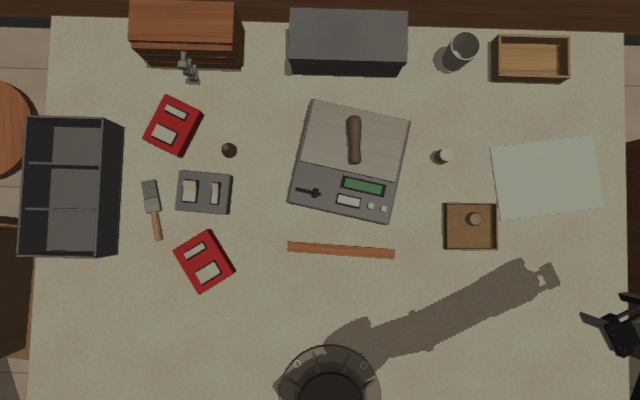

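View pics/side.png

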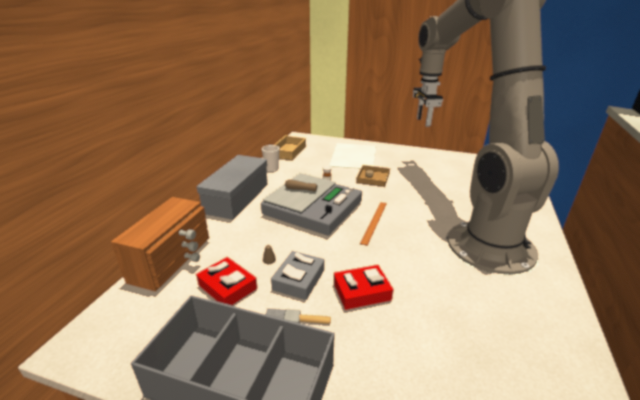

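Top view: the grey power box is at about (204,192), with its wide rocker at (189,190) and narrow rocker at (215,192). The scale is centred near (350,160), with the lock at (308,192), bar key at (348,201), round and square keys at (371,206) and (384,209). The side view agrees with this layout.

```bash
cat >> h.py <<'E'
def cloud(n,d):
    p,f=intr(n); v,u=np.mgrid[0:400,0:640]
    c=np.stack([(u-p['cx'])/f*d,-(v-p['cy'])/f*d,-d],-1); T=np.linalg.inv(p['camera_from_world'])
    return c@T[:3,:3].T+T[:3,3]
def ray(n,u,v,z):
    p,f=intr(n); T=np.linalg.inv(p['camera_from_world'])
    r=T[:3,:3]@[(u-p['cx'])/f,-(v-p['cy'])/f,-1]; o=T[:3,3]; return o+r*(z-o[2])/r[2]
def rect(P): 
    r=cv2.minAreaRect((P[:,:2]*1000).astype(np.float32)); return np.round(r[0],1),np.round(r[1],1),round(r[2],2)
E
python3 - <<'E'
from h import *
im=cv2.imread('pics/top.png'); d=np.load('pics/top.npy'); W=cloud('top',d)
print('table z',[W[y,x].round(4).tolist() for y,x in((330,100),(100,270),(300,500),(200,270))])
def reg(x0,x1,y0,y1,lo,hi):
    m=np.zeros((400,640),bool); m[y0:y1,x0:x1]=1; return m&(W[...,2]>lo)&(W[...,2]<hi)
for nm,a in(('scale',(280,415,95,228,.045,.09)),('box',(172,238,165,220,.035,.08)),('pan',(280,415,95,190,.0665,.078))):
    m=reg(*a).astype(np.uint8); m=cv2.morphologyEx(m,cv2.MORPH_OPEN,np.ones((3,3))); m=m>0
    print(nm,m.sum(),rect(W[m]),np.median(W[m][:,2]))
w=(im.min(2)>140)
for nm,(x0,x1,y0,y1),z in(('box',(172,238,165,220),.058),('keys',(330,395,190,215),.074)):
    m=np.zeros_like(w); m[y0:y1,x0:x1]=w[y0:y1,x0:x1]
    n,l,s,c=cv2.connectedComponentsWithStats(m.astype(np.uint8))
    for i in range(1,n):
        if s[i,4]>8: print(nm,s[i],c[i].round(1),ray('top',*c[i],z).round(4))
hsv=cv2.cvtColor(im,cv2.COLOR_BGR2GRAY)
m=(hsv[183:200,292:325]<35); ys,xs=np.nonzero(m); print('lock dark',xs.min()+292,xs.max()+292,ys.min()+183,ys.max()+183)
cr=[cv2.resize(im[165:220,165:245],None,fx=5,fy=5),cv2.resize(im[170:225,285:400],None,fx=5,fy=5)]
cv2.imwrite('pics/crop.png',np.vstack([cv2.copyMakeBorder(c,0,0,0,600-c.shape[1],cv2.BORDER_CONSTANT) for c in cr]))
E
```

```text
table z [[0.1619, 0.6369, 0.0017], [0.8197, 0.1916, -0.0011], [0.2724, -0.4679, 0.003], [0.5333, 0.1816, 0.0008]]
scale 10432 (array([641.8, -32.8]), array([280.2, 291. ]), 78.72) 0.07068609773814682
box 2121 (array([548. , 360.2]), array([139.8, 109.9]), 86.29) 0.04929084395603711
pan 5524 (array([695.4, -43.3]), array([260. , 170.6]), 78.63) 0.07287088388456586
lock dark 296 319 188 196
```

View pics/crop.png

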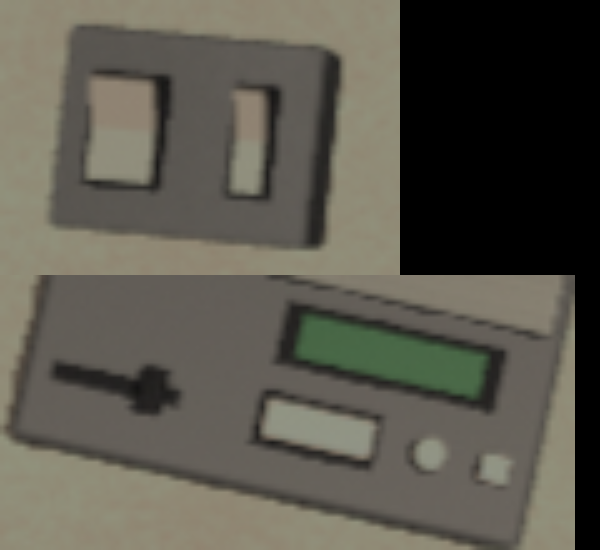

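The crop shows the wide rocker (left) with its raised far end lit differently, and the lug at the right end of its slot at about (315.4,193.2) in the full picture. The bar key is at about (348.6,201). The depth rectangles match the stated sizes almost exactly: scale yaw is -11.3°, box yaw is -3.7°. I'll start by closing the hand and turning to the box yaw.

Emit:
drive_tool(
  linear=[
    [0,0,0],
    [0,0,0],
    [0,0,0],
  ],
  delta_rot=[
    [0,0,1],
    [0,0,1],
    [0,0,1],
  ],
  hand=[-1,-1,-1],
)

```text
time: 0.4
position: [0.3036, -0.6025, 0.205]
eef_rot: [-0.0, 0.995, 0.1, -0.0]
wrist_force: [0.1, -0.8, 1.0]
finger_gap: 0.78
finger_force: 0.0
```

Emit:
drive_tool(
  linear=[
    [0,0,0],
    [0,0,0],
    [0,0,0],
    [0,0,0],
  ],
  delta_rot=[
    [0,0,1],
    [0,0,1],
    [0,0,1],
    [0,0,0.09],
  ],
  hand=[-1,-1,-1,-1],
)

```text
time: 0.8
position: [0.3037, -0.6025, 0.2051]
eef_rot: [-0.0, 0.999, -0.033, -0.0]
wrist_force: [0.4, 1.2, 0.1]
finger_gap: 0.442
finger_force: 0.0
```

Emit:
drive_tool(
  linear=[
    [1,-1,0],
    [1,-1,0],
    [1,-1,0],
    [1,-1,0],
    [1,-1,0],
  ],
  delta_rot=[
    [0,0,0],
    [0,0,0],
    [0,0,0],
    [0,0,0],
    [0,0,0],
  ],
  hand=[-1,-1,-1,-1,-1],
)

```text
time: 1.3
position: [0.4374, -0.485, 0.2054]
eef_rot: [-0.0, 1.0, -0.031, -0.0]
wrist_force: [0.3, 0.8, -0.4]
finger_gap: 0.018
finger_force: 0.0
```

Emit:
drive_tool(
  linear=[
    [1,-1,0],
    [1,-1,0],
    [1,-1,0],
    [1,-1,0],
    [0,-1,0],
  ],
  delta_rot=[
    [0,0,0],
    [0,0,0],
    [0,0,0],
    [0,0,0],
    [0,0,0],
  ],
  hand=[-1,-1,-1,-1,-1],
)

```text
time: 1.8
position: [0.5473, -0.3656, 0.2048]
eef_rot: [-0.0, 1.0, -0.03, 0.0]
wrist_force: [0.9, 0.5, -0.2]
finger_gap: 0.006
finger_force: 0.0
```

Run:
```python
from h import *
s=robot.sense(); print(s['time'],s['position'],s['eef_rot'],s['finger_gap'],s['wrist_force'])
y=np.radians(-11.3);c,sn=np.cos(y),np.sin(y);R=np.array([[c,-sn],[sn,c]]);o=np.array([.6418,-.0328])
print('lock',R.T@(ray('top',315.4,193.2,.08)[:2]-o),'key',R.T@(ray('top',348.6,201,.074)[:2]-o))
```

```text
1.8 [ 0.54727426 -0.36560553  0.20479302] [-3.66240015e-04  9.99559331e-01 -2.96814057e-02  1.56348191e-04] 0.005916816007910131 [ 0.91042406  0.46840388 -0.15302493]
lock [-0.10628398  0.06729456] key [-0.10643882 -0.02235842]
```

Emit:
drive_tool(
  linear=[
    [0,-1,0],
    [0,-1,0],
    [0,-1,0],
    [0,-1,0],
    [0,-1,0],
  ],
  delta_rot=[
    [0,0,0],
    [0,0,0],
    [0,0,0],
    [0,0,0],
    [0,0,0],
  ],
  hand=[-1,-1,-1,-1,-1],
)

```text
time: 2.3
position: [0.5524, -0.2421, 0.2054]
eef_rot: [-0.0, 1.0, -0.031, -0.0]
wrist_force: [0.9, 0.4, -0.3]
finger_gap: 0.009
finger_force: 0.0
```

Emit:
drive_tool(
  linear=[
    [0,-1,0],
    [0,-1,0],
    [0,-1,0],
    [0,-1,0],
    [0,-1,0],
  ],
  delta_rot=[
    [0,0,0],
    [0,0,0],
    [0,0,0],
    [0,0,0],
    [0,0,0],
  ],
  hand=[-1,-1,-1,-1,-1],
)

```text
time: 2.8
position: [0.5605, -0.1174, 0.2054]
eef_rot: [0.0, 1.0, -0.031, -0.0]
wrist_force: [-1.0, -0.4, -0.1]
finger_gap: 0.006
finger_force: 0.0
```

Emit:
drive_tool(
  linear=[
    [0,-1,0],
    [0,-1,0],
    [0,-1,0],
    [0,-1,0],
    [0,-1,0],
  ],
  delta_rot=[
    [0,0,0],
    [0,0,0],
    [0,0,0],
    [0,0,0],
    [0,0,0],
  ],
  hand=[-1,-1,-1,-1,-1],
)

```text
time: 3.3
position: [0.5685, 0.0074, 0.2055]
eef_rot: [0.0, 1.0, -0.031, -0.0]
wrist_force: [0.0, 0.8, -1.0]
finger_gap: 0.005
finger_force: 0.0
```

Emit:
drive_tool(
  linear=[
    [0,-1,0],
    [0,-1,0],
    [0,-1,0],
    [0,-1,0],
    [0,-1,0],
  ],
  delta_rot=[
    [0,0,0],
    [0,0,0],
    [0,0,0],
    [0,0,0],
    [0,0,0],
  ],
  hand=[-1,-1,-1,-1,-1],
)

```text
time: 3.8
position: [0.5767, 0.1321, 0.2054]
eef_rot: [0.0, 1.0, -0.031, -0.0]
wrist_force: [0.3, -0.1, 0.3]
finger_gap: 0.007
finger_force: 0.0
```

Emit:
drive_tool(
  linear=[
    [0,-1,0],
    [0,-1,0],
    [0,-1,0],
    [0,-1,0],
    [0,-1,0],
  ],
  delta_rot=[
    [0,0,0],
    [0,0,0],
    [0,0,0],
    [0,0,0],
    [0,0,0],
  ],
  hand=[-1,-1,-1,-1,-1],
)

```text
time: 4.3
position: [0.5848, 0.2568, 0.2054]
eef_rot: [0.0, 1.0, -0.031, -0.0]
wrist_force: [0.2, 0.1, 0.6]
finger_gap: 0.004
finger_force: 0.0
```

Emit:
drive_tool(
  linear=[
    [0,-1,0],
    [0,-1,0],
    [0,-1,0],
    [0,0,0],
    [0,0,0],
  ],
  delta_rot=[
    [0,0,0],
    [0,0,0],
    [0,0,0],
    [0,0,0],
    [0,0,0],
  ],
  hand=[-1,-1,-1,-1,-1],
)

```text
time: 4.8
position: [0.5895, 0.3308, 0.2051]
eef_rot: [0.0, 1.0, -0.031, -0.0]
wrist_force: [-0.1, -1.0, -0.0]
finger_gap: 0.004
finger_force: 0.0
```

```bash
cat >> h.py <<'E'
from scipy.spatial.transform import Rotation as Ro
def wcloud(f_):
    s=robot.sense(); im,d=save('wrist',f_); p,f=intr('wrist'); v,u=np.mgrid[0:400,0:640]
    c=np.stack([(u-p['cx'])/f*d,-(v-p['cy'])/f*d,-d],-1); T=p['tool_from_camera']
    q=s['eef_rot']; R=Ro.from_quat([*q[1:],q[0]]).as_matrix()
    return im,d,(c@T[:3,:3].T+T[:3,3])@R.T+s['position'],s
E
python3 - <<'E'
from h import *
im,d,W,s=wcloud('w1'); print(s['position'])
m=(W[...,2]>.035)&(W[...,2]<.09)&(d>0)&(W[...,1]>.25)&(W[...,1]<.47)&(W[...,0]<.65)
m=cv2.morphologyEx(m.astype(np.uint8),cv2.MORPH_OPEN,np.ones((5,5)))>0; print(rect(W[m]),m.sum())
for n,mm in(('wide',m&(W[...,1]>.36)),('nar',m&(W[...,1]<.36))):
    t=mm&(W[...,2]>.054); print(n,rect(W[t]),W[t][:,2].max(), np.percentile(W[t],[1,99],axis=0).round(4).tolist())
E
```

```text
[0.58945453 0.33076794 0.20509391]
(array([467.7, 363.3]), array([140.2, 273.1]), 86.19) 9814
wide (array([550.3, 389.9]), array([34.4, 55.4]), 86.08) 0.06771934015598419 [[0.523, 0.372, 0.0541], [0.578, 0.4069, 0.0667]]
nar (array([451.7, 331.7]), array([ 16.7, 245.3]), 84.35) 0.0678024531847932 [[0.3318, 0.3134, 0.0541], [0.5736, 0.351, 0.067]]
```

View pics/w1.png

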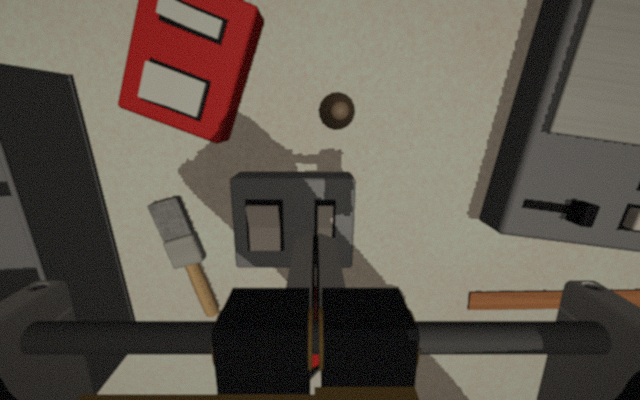

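The wrist view shows the box ahead of the closed fingers: wide rocker at (264,225), narrow rocker at (325,220). It puts the wide rocker's centre at (0.550,0.390), which agrees with the top view.

Emit:
drive_tool(
  linear=[
    [-0.31,-0.77,0],
    [-0.31,-0.77,0],
    [-0.3,-0.77,0],
    [0,0,1],
    [0,0,1],
  ],
  delta_rot=[
    [0,0,0],
    [0,0,0],
    [0,0,0],
    [0,0,0],
    [0,0,0],
  ],
  hand=[-1,-1,-1,-1,-1],
)

```text
time: 5.35
position: [0.5709, 0.3894, 0.1557]
eef_rot: [-0.0, 0.999, -0.032, 0.001]
wrist_force: [0.8, -0.5, -1.6]
finger_gap: 0.008
finger_force: 0.0
```

Emit:
drive_tool(
  linear=[
    [0,0,1],
    [0,0,1],
    [0,0,0.8],
    [0,0,0],
    [0,0,0],
  ],
  delta_rot=[
    [0,0,0],
    [0,0,0],
    [0,0,0],
    [0,0,0],
    [0,0,0],
  ],
  hand=[-1,-1,-1,-1,-1],
)

```text
time: 5.85
position: [0.571, 0.389, 0.0861]
eef_rot: [0.0, 0.999, -0.033, 0.0]
wrist_force: [-0.9, 0.4, 0.9]
finger_gap: 0.0
finger_force: 0.0
```

Position is good at 21 mm past the pivot. Pressing to z ≈ 0.055.

Emit:
drive_tool(
  linear=[
    [0,0,0.5],
    [0,0,0.2],
    [0,0,0.2],
    [0,0,0.2],
    [0,0,0],
  ],
  delta_rot=[
    [0,0,0],
    [0,0,0],
    [0,0,0],
    [0,0,0],
    [0,0,0],
  ],
  hand=[-1,-1,-1,-1,-1],
)

```text
time: 6.35
position: [0.5712, 0.3898, 0.0581]
eef_rot: [-0.0, 0.999, -0.032, 0.001]
wrist_force: [1.2, 0.2, 1.1]
finger_gap: 0.004
finger_force: 0.6
```

Emit:
drive_tool(
  linear=[
    [0,0,0.1],
    [0,0,0.1],
    [0,0,0],
  ],
  delta_rot=[
    [0,0,0],
    [0,0,0],
    [0,0,0],
  ],
  hand=[-1,-1,-1],
)

```text
time: 6.65
position: [0.5714, 0.3899, 0.0549]
eef_rot: [-0.0, 0.999, -0.033, 0.001]
wrist_force: [-2.3, -6.5, 21.4]
finger_gap: 0.007
finger_force: 10.5
```

Force rose to 21 N at z = 0.055, so it has bottomed. Lifting to check.

Emit:
drive_tool(
  linear=[
    [0,0,-1],
    [0,0,-1],
    [0,0,-1],
    [0,0,-1],
    [0,0.5,0],
  ],
  delta_rot=[
    [0,0,0],
    [0,0,0],
    [0,0,0],
    [0,0,0],
    [0,0,0],
  ],
  hand=[-1,-1,-1,-1,-1],
)

```text
time: 7.15
position: [0.57, 0.38, 0.1564]
eef_rot: [-0.002, 1.0, -0.031, 0.001]
wrist_force: [-0.2, 1.0, 0.1]
finger_gap: 0.001
finger_force: 0.0
```

Emit:
drive_tool(
  linear=[
    [0,1,0],
    [0,1,0],
    [0,1,0],
    [0,0,0],
  ],
  delta_rot=[
    [0,0,0.5],
    [0,0,0.5],
    [0,0,0.5],
    [0,0,0],
  ],
  hand=[-1,-1,-1,-1],
)

```text
time: 7.55
position: [0.5613, 0.2986, 0.1523]
eef_rot: [0.001, 0.995, -0.1, -0.0]
wrist_force: [0.2, -0.1, -0.4]
finger_gap: 0.005
finger_force: 0.0
```

Run:
```python
from h import *
im,d,W,s=wcloud('w2'); print(s['position'],s['eef_rot'])
a,b=np.array([.9978,-.066]),np.array([.066,.9978])
Q=W[...,:2]-np.array([.5502,.3905])
X,Y=Q@a,Q@b
for n,y0 in(('wide',0),('nar',-.068)):
  print(n,[(x,round(float(np.median(W[...,2][(abs(X-x)<.003)&(abs(Y-y0)<.005)&(d>0)])),4)) for x in(-.024,-.012,0,.012,.024)])
im,d=save('top','top2'); W=cloud('top',d); m=np.zeros((400,640),bool); m[165:220,172:238]=1; m&=(W[...,2]>.035)&(W[...,2]<.08)
m=cv2.morphologyEx(m.astype(np.uint8),cv2.MORPH_OPEN,np.ones((3,3)))>0; print(rect(W[m]))
```

```text
[0.56134914 0.29860284 0.15234867] [ 1.14155367e-03  9.94972437e-01 -1.00141918e-01 -3.76798965e-04]
wide [(-0.024, 0.0659), (-0.012, 0.061), (0, 0.0555), (0.012, 0.0549), (0.024, 0.0548)]
nar [(-0.024, 0.0547), (-0.012, 0.0551), (0, 0.0553), (0.012, 0.0603), (0.024, 0.0651)]
(array([541.1, 320.5]), array([108.4,  47. ]), 9.54)
```

The wide rocker is fully over: its far half is level at 55 mm, and the narrow one is unchanged. Next I'll go to the lock, looking on the way.

Emit:
drive_tool(
  linear=[
    [0.15,1,0],
    [0.15,1,0],
    [0.15,1,0],
    [0.15,1,0],
    [0.15,1,0],
  ],
  delta_rot=[
    [0,0,0],
    [0,0,0],
    [0,0,0],
    [0,0,0],
    [0,0,0],
  ],
  hand=[-1,-1,-1,-1,-1],
)

```text
time: 8.15
position: [0.5553, 0.1768, 0.1526]
eef_rot: [-0.0, 0.995, -0.097, -0.0]
wrist_force: [0.6, -0.6, -0.9]
finger_gap: 0.004
finger_force: 0.0
```

Emit:
drive_tool(
  linear=[
    [0.15,0,0],
    [0.15,0,0],
    [0.15,0,0],
    [0,0,0],
  ],
  delta_rot=[
    [0,0,0],
    [0,0,0],
    [0,0,0],
    [0,0,0],
  ],
  hand=[-1,-1,-1,-1],
)

```text
time: 8.55
position: [0.567, 0.1756, 0.1527]
eef_rot: [-0.0, 0.995, -0.097, -0.0]
wrist_force: [-0.4, -0.4, -0.8]
finger_gap: 0.004
finger_force: 0.0
```

```bash
cat >> h.py <<'E'
def sc(P):
    y=np.radians(-11.3);c,s=np.cos(y),np.sin(y); return (np.asarray(P)[...,:2]-[.6418,-.0328])@np.array([[c,-s],[s,c]])
E
python3 - <<'E'
from h import *
im,d,W,s=wcloud('w3'); print(s['position'],s['eef_rot'],sc(s['position']))
S=sc(W); z=W[...,2]
m=(d>0)&(z>.078)&(z<.09)&(abs(S[...,0]+.105)<.03)&(S[...,1]>.04)&(S[...,1]<.13); print('lock',m.sum(),np.percentile(S[m],[2,50,98],axis=0).round(4).tolist())
m=(d>0)&(im.min(2)>110)&(z>.068)&(z<.08)&(abs(S[...,0]+.105)<.03)&(S[...,1]<.04)&(S[...,1]>-.065); print('key',m.sum(),np.percentile(S[m],[2,50,98],axis=0).round(4).tolist(),np.median(z[m]))
E
```

```text
[0.56704364 0.17558129 0.15274477] [-1.90095929e-04  9.95291407e-01 -9.69276311e-02 -1.13485357e-04] [-0.11413869  0.18969352]
lock 535 [[-0.1152, 0.0608], [-0.1034, 0.0687], [-0.0925, 0.0742]]
key 1538 [[-0.1138, -0.0501], [-0.1038, -0.0223], [-0.0944, 0.0049]] 0.07370759086149162
```

View pics/w3.png

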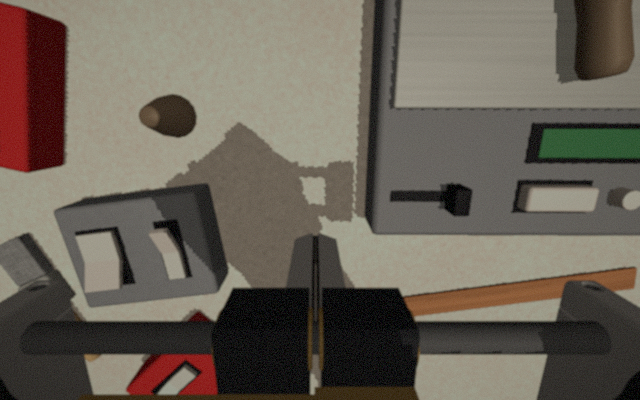

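The wrist view shows the lock lug at (457,198), its slot running left, the bar key at (560,197), and the rocker pressed over. In the scale frame the lug spans y = 60–75 mm and the key ends at about 8 mm, so the fingers go in at y ≈ 35 mm.

Emit:
drive_tool(
  linear=[
    [0.1,1,0],
    [0.1,1,0],
    [0.1,1,0],
    [0.1,1,0],
    [0,1,0],
  ],
  delta_rot=[
    [0,0,0.04],
    [0,0,0],
    [0,0,0],
    [0,0,0],
    [0,0,0],
  ],
  hand=[-1,-1,-1,-1,-1],
)

```text
time: 9.1
position: [0.5518, 0.0496, 0.1529]
eef_rot: [-0.0, 0.995, -0.099, -0.0]
wrist_force: [-0.5, 0.1, -0.1]
finger_gap: 0.005
finger_force: 0.0
```

Emit:
drive_tool(
  linear=[
    [0,1,0],
    [0,0.2,0],
    [0,0,0.6],
    [0,0,0.6],
    [0,0,0],
  ],
  delta_rot=[
    [0,0,0],
    [0,0,0],
    [0,0,0],
    [0,0,0],
    [0,0,0],
  ],
  hand=[-1,-1,-1,-1,-1],
)

```text
time: 9.6
position: [0.545, 0.0213, 0.1215]
eef_rot: [0.0, 0.995, -0.099, -0.001]
wrist_force: [-0.0, 0.3, 0.2]
finger_gap: 0.005
finger_force: 0.0
```

Run:
```python
from h import *
s=robot.sense(); print(s['position'],sc(s['position']))
```

```text
[0.5449733  0.02131415 0.12145576] [-0.10555314  0.03409231]
```

Emit:
drive_tool(
  linear=[
    [0,0,0.8],
    [0,0,0.6],
    [0,0,0.4],
    [0,0,0.36],
    [0,0,0],
  ],
  delta_rot=[
    [0,0,0],
    [0,0,0],
    [0,0,0],
    [0,0,0],
    [0,0,0],
  ],
  hand=[-1,-1,-1,-1,-1],
)

```text
time: 10.1
position: [0.5456, 0.0207, 0.0683]
eef_rot: [0.0, 0.995, -0.099, -0.001]
wrist_force: [-0.3, 0.8, -0.2]
finger_gap: 0.003
finger_force: 0.0
```

Emit:
drive_tool(
  linear=[
    [0,-0.3,0],
    [0,-0.3,0],
    [0,-0.3,0],
    [0,-0.3,0],
    [0,0,0],
  ],
  delta_rot=[
    [0,0,0],
    [0,0,0],
    [0,0,0],
    [0,0,0],
    [0,0,0],
  ],
  hand=[-1,-1,-1,-1,-1],
)

```text
time: 10.6
position: [0.5523, 0.0514, 0.0693]
eef_rot: [-0.0, 0.995, -0.099, 0.0]
wrist_force: [0.4, -0.4, -0.4]
finger_gap: 0.007
finger_force: 0.0
```

Emit:
drive_tool(
  linear=[
    [0,-0.2,0],
    [0,-0.2,0],
    [0,-0.2,0],
  ],
  delta_rot=[
    [0,0,0],
    [0,0,0],
    [0,0,0],
  ],
  hand=[-1,-1,-1],
)

```text
time: 10.9
position: [0.5548, 0.0648, 0.069]
eef_rot: [0.0, 0.995, -0.1, -0.0]
wrist_force: [-0.2, -2.5, 1.6]
finger_gap: 0.005
finger_force: 1.1
```

Emit:
drive_tool(
  linear=[
    [0,-0.1,0],
    [0,-0.1,0],
  ],
  delta_rot=[
    [0,0,0],
    [0,0,0],
  ],
  hand=[-1,-1],
)

```text
time: 11.1
position: [0.5558, 0.0697, 0.069]
eef_rot: [-0.0, 0.995, -0.099, -0.0]
wrist_force: [-0.7, -1.6, 1.9]
finger_gap: -0.001
finger_force: 1.1
```

Run:
```python
from h import *
im,d,W,s=wcloud('w4'); print(s['position'],sc(s['position']),s['wrist_force'])
S=sc(W); z=W[...,2]
m=(d>0)&(z>.078)&(z<.09)&(abs(S[...,0]+.105)<.03)&(S[...,1]>.04)&(S[...,1]<.13); print('lock',m.sum(),np.percentile(S[m],[2,50,98],axis=0).round(4).tolist())
```

```text
[0.55581608 0.06969271 0.06898021] [-0.10440014  0.08365763] [-0.71474705 -1.553032    1.94213379]
lock 1211 [[-0.1145, 0.0722], [-0.0965, 0.1001], [-0.0924, 0.1086]]
```

View pics/w4.png

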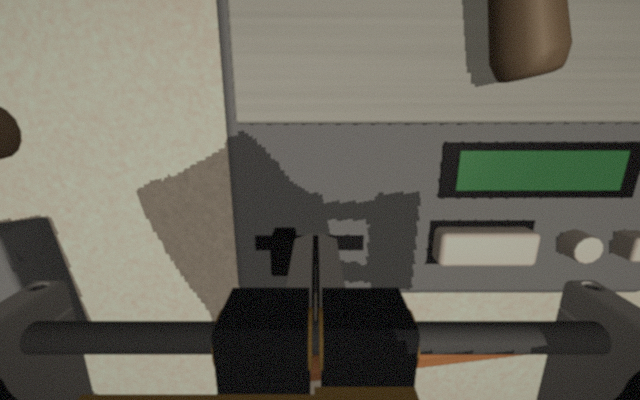

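The view shows the fingers pushing the lug, at (283,250), with some slot left to its left at (262,243). I'll continue in small steps until the force rises.

Emit:
drive_tool(
  linear=[
    [0,-0.1,0],
    [0,-0.1,0],
  ],
  delta_rot=[
    [0,0,0],
    [0,0,0],
  ],
  hand=[-1,-1],
)

```text
time: 11.35
position: [0.5568, 0.0744, 0.069]
eef_rot: [0.0, 0.995, -0.1, -0.0]
wrist_force: [-0.5, -1.7, 1.0]
finger_gap: 0.003
finger_force: 1.1
```

Emit:
drive_tool(
  linear=[
    [0,-0.06,0],
    [0,0,0],
  ],
  delta_rot=[
    [0,0,0],
    [0,0,0],
  ],
  hand=[-1,-1],
)

```text
time: 11.55
position: [0.5568, 0.0745, 0.0689]
eef_rot: [0.001, 0.995, -0.1, -0.0]
wrist_force: [-3.1, -8.8, 3.5]
finger_gap: 0.007
finger_force: 4.6
```

It stopped against the end at 9 N. Backing off, lifting, and moving over the bar key.

Emit:
drive_tool(
  linear=[
    [0,0.3,0],
    [0,0.3,0],
    [0,0,-0.8],
    [0,0,-0.8],
    [0,0.8,0],
  ],
  delta_rot=[
    [0,0,0],
    [0,0,0],
    [0,0,0],
    [0,0,0],
    [0,0,0],
  ],
  hand=[-1,-1,-1,-1,-1],
)

```text
time: 12.05
position: [0.5519, 0.0437, 0.1114]
eef_rot: [-0.001, 0.995, -0.098, 0.002]
wrist_force: [0.2, -0.4, 0.3]
finger_gap: 0.003
finger_force: 0.0
```

Emit:
drive_tool(
  linear=[
    [0,1,0],
    [0,1,0],
    [0,0.9,0],
    [0,0,0],
    [0,0,0],
  ],
  delta_rot=[
    [0,0,0],
    [0,0,0],
    [0,0,0],
    [0,0,0],
    [0,0,0],
  ],
  hand=[-1,-1,-1,-1,-1],
)

```text
time: 12.55
position: [0.5359, -0.0299, 0.1091]
eef_rot: [-0.0, 0.995, -0.1, 0.0]
wrist_force: [1.3, 0.9, -0.4]
finger_gap: 0.005
finger_force: 0.0
```

Run:
```python
from h import *
im,d,W,s=wcloud('w5'); print(s['position'],sc(s['position']),s['wrist_force'])
S=sc(W); z=W[...,2]
m=(d>0)&(z>.078)&(z<.09)&(abs(S[...,0]+.105)<.03)&(S[...,1]>.04)&(S[...,1]<.13); print('lock',m.sum(),np.percentile(S[m],[2,50,98],axis=0).round(4).tolist())
```

```text
[ 0.53587794 -0.02985585  0.10909203] [-0.10444562 -0.01786795] [ 1.27340582  0.85368071 -0.39175402]
lock 749 [[-0.115, 0.0994], [-0.1031, 0.105], [-0.0924, 0.1128]]
```

The lock's middle is now at y ≈ 106 mm, its far end, and the fingers are over the key centre. Pressing.

Emit:
drive_tool(
  linear=[
    [0,0,0.6],
    [0,0,0.5],
    [0,0,0.2],
    [0,0,0.1],
    [0,0,0.1],
  ],
  delta_rot=[
    [0,0,0],
    [0,0,0],
    [0,0,0],
    [0,0,0],
    [0,0,0],
  ],
  hand=[-1,-1,-1,-1,-1],
)

```text
time: 13.1
position: [0.5358, -0.0292, 0.0714]
eef_rot: [-0.0, 0.995, -0.099, -0.0]
wrist_force: [-1.5, 0.6, 4.1]
finger_gap: 0.01
finger_force: 1.5
```

Emit:
drive_tool(
  linear=[
    [0,0,0.1],
    [0,0,0.06],
    [0,0,0],
  ],
  delta_rot=[
    [0,0,0],
    [0,0,0],
    [0,0,0],
  ],
  hand=[-1,-1,-1],
)

```text
time: 13.4
position: [0.536, -0.0293, 0.0682]
eef_rot: [-0.0, 0.995, -0.099, 0.0]
wrist_force: [-4.7, 2.4, 11.4]
finger_gap: 0.0
finger_force: 6.0
```

At 11 N and z = 0.068 the key is fully down. Lifting clear and checking.

Emit:
drive_tool(
  linear=[
    [0,0,-0.8],
    [0,0,-1],
    [0,0,-1],
    [0,0,-1],
    [0,0,-1],
  ],
  delta_rot=[
    [0,0,0],
    [0,0,0],
    [0,0,0],
    [0,0,0],
    [0,0,0],
  ],
  hand=[-1,-1,-1,-1,-1],
)

```text
time: 13.9
position: [0.5359, -0.0297, 0.1888]
eef_rot: [-0.0, 0.995, -0.099, 0.0]
wrist_force: [-0.1, -0.3, 0.7]
finger_gap: 0.006
finger_force: 0.0
```

Emit:
drive_tool(
  linear=[
    [-0.8,0,0],
    [-0.8,0,0],
    [0,0,0],
    [0,0,0],
  ],
  delta_rot=[
    [0,0,0],
    [0,0,0],
    [0,0,0],
    [0,0,0],
  ],
  hand=[-1,-1,-1,-1],
)

```text
time: 14.3
position: [0.497, -0.0217, 0.1879]
eef_rot: [-0.0, 0.995, -0.099, 0.001]
wrist_force: [-0.7, -0.1, 1.2]
finger_gap: 0.005
finger_force: 0.0
```

Run:
```python
from h import *
im,d,W,s=wcloud('w6'); print(s['position'],s['wrist_force'])
S=sc(W); z=W[...,2]
for n,y in(('bar',-.02),('round',-.08),('square',-.115)):
    m=(d>0)&(abs(S[...,0]+.102)<.005)&(abs(S[...,1]-y)<.005); print(n,m.sum(),np.median(z[m]))
m=(d>0)&(z>.078)&(z<.09)&(abs(S[...,0]+.105)<.03)&(S[...,1]>.04)&(S[...,1]<.13); print('lock',m.sum(),np.percentile(S[m],[2,50,98],axis=0).round(4).tolist())
im,d=save('top','top3'); W=cloud('top',d); m=np.zeros((400,640),bool); m[165:220,172:238]=1; m&=(W[...,2]>.035)&(W[...,2]<.08)
m=cv2.morphologyEx(m.astype(np.uint8),cv2.MORPH_OPEN,np.ones((3,3)))>0; print(rect(W[m]))
```

```text
[ 0.49698315 -0.02174997  0.18791391] [-0.65704378 -0.08280777  1.23804704]
bar 120 0.07384777506457893
round 138 0.07370637738803701
square 156 0.07333689461296247
lock 435 [[-0.1153, 0.0995], [-0.1037, 0.1052], [-0.0928, 0.1125]]
(array([548.1, 360.9]), array([141. , 109.9]), 86.35)
```

View pics/top3.png

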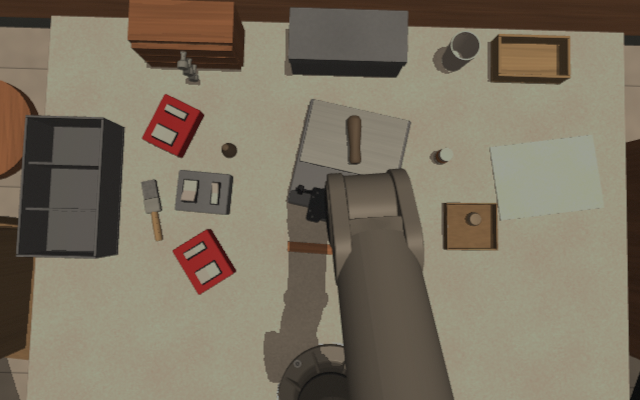

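The box at (204,192), pestle, bead, jar and cone are where they started, all keys are up, the lock is at its far end, and the arm is clear. The arm hides part of the ruler, but the fingers never came near it.

```bash
python3 -c "
from plant import robot
print(robot.job_done())"
```

```text
the job is handed in; nothing more can be done
None
```

I pressed the wide rocker on, pushed the lock slide to its far end, and pressed the bar key, which came up again; the job is handed in, and the last pictures showed nothing else disturbed (the arm hid part of the ruler).

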